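# Peel the clinging top tray off the nested stack and show it

## Robot

A 7-joint arm with a two-finger parallel gripper is mounted at the origin on a cart in front of the work surface, level with it; the furniture and walls round the work are solid. World frame = base frame: x ahead of the robot, y to its left, z up, the work surface at z = 0. Lengths are in m, angles in rad, forces in N, time in s.
With the tool pointing down it reaches from about 0.425 to 0.8 m from the base axis. Payload 8.3 kg.
Tool frame: the origin (TCP) lies at the very end of the fingers, on their centre line; the grasp point (between the pads) lies 19 mm behind it (arm.grip_point_offset is the distance from the TCP to the grasp point, in m); x points along the fingers, z is the direction in which the jaws open and shut, and the axes are right-handed (so a half turn about x gives the same grasp; the last joint's range is limited). The gripper opens to 85 mm and grips with 20 to 120 N. Pads are 22 mm wide; open, the fingers measure 114 mm over their backs; the gripper's body (76 mm by 85 mm) begins 54 mm behind the grasp point. The pads swing forward as they close: fully open they stand 13 mm farther back than shut.
Start: joints at [-1.375, 0.383, 0.016, 1.37, -0.006, 1.388, -0.046], TCP at [0.16, 0.604, 0.231] pointing down, gripper open.
Joint ranges: [-2.95, 2.95], [-0.25, 2.06], [-1.52, 1.56], [0.18, 2.33], [-1.44, 4.58], [0.02, 2.06], [-3.01, 3.01]. Speed limits (rad/s): [2.39, 2.39, 3.01, 3.01, 3.14, 3.14, 3.14].

## Interface

Orientations are given as a unit quaternion [w, x, y, z].
In Python, from cell import arm gives the robot as it stands. The module is installed in compiled form; this text tells all that it offers.
- The arm moves only by the tool step_arm, never from a script. Its argument "targets" is one flat list of numbers, 7 for each row, row after row: the shift along the tool's x, y, z in m, then the turn, a rotation vector about the tool's x, y, z in degrees, then the opening, from -1 (shut) to 1 (fully open). In form: [tx, ty, tz, wx, wy, wz, gripper, tx, ty, tz, wx, wy, wz, gripper, ...]. A call has 1 to 8 rows; each row is the pose to reach, as a shift and turn from the pose commanded when the call began, along the tool's axes at that moment; what a row does not reach only later rows make up. A row lasts 1/8 s, in which the tool goes at most 62.5 mm and 10.7 degrees, less where a joint would pass 70% of its speed; a pose out of reach is approached as far as the arm can. A call with a gripper value outside its range is refused whole. The fingers move at their own pace and stop on an object; "squeeze" is the grip in N (left out, the last holds). Time passes only in rows, so rows that repeat a pose let the fingers close. It gives the time, the measured TCP pose, the force and the opening at its end, in the units of the state.
- arm.read_state(): the state, without advancing time (a new reading comes with each control period).
- arm.get_image(name): name is "side" or "top"; returns a dict with "frame" (400x640x3 uint8, blue, green, red), "fx", "fy", "cx", "cy" (pixels), "view" (4x4, takes a point from world to camera coordinates). Camera axes: x right, y down, z forward; pixel columns grow to the right and rows downward; lengths in m; the calibration is good to about 2 mm. A picture is of the moment at which its call begins. There is no depth.
- arm.hand_in(): hands the job in, once; it reports no verdict.
Trained networks look in a picture, given as the dict that the camera call returned (one of the last four; its "shot" number tells which), for a name from the list of things; names that differ only in an ending like _2 or _b are one class to them, and where a whole thing is asked for, a point or a joint stands for the part that bears it (a point fixed in the world has none). Each returns a list of dicts, best first, with "conf" (0 to 1); they miss things now and then, are a little off and sometimes report something else, mostly with a low value. They report only what shows in the picture. A call takes as long as a camera call. They do not tell look-alikes from the thing itself.
- arm.masks_of(picture, thing): "mask" (400x640 bool, what is visible of it) and "centre" ([column, row] as shares, 0 to 1, of the picture: columns of its width, rows of its height, amid what is visible of it).
- arm.place_of(picture, thing): "centre" ([column, row] as shares, 0 to 1, of the picture: columns of its width, rows of its height: a listed point, or the origin of a listed thing).
The state is a dict: "time_s": time; "joints": joint angles; "joint_vel": joint speeds; "joint_efforts": joint torques, N m; "tcp_pos": TCP position; "ee_rot": TCP orientation; "wrist_force": force on the tool from outside, world axes, zero at the start; "wrist_torque": the same for the moment, N m; "width": finger opening in m.
Only numpy, scipy, OpenCV 4.12 (cv2) and the standard library are available. Lean on these libraries where they do the work, as an engineer would, in place of code of your own. Each camera call takes 0.05 s, during which the arm holds its last target. There are 200 camera calls.

## Task

The white sample tray on top of the nested stack clings to the dark grey trays under it. Take its upright orange tab with a gentle grip (no more than 50 N), peel the tray loose by slowly tilting the tab's corner up 25 mm or so while the opposite corner still rests in the stack and the grey trays stay on the worktop, then lift it off without disturbing the weighing bottle, dish or timer. Finish while holding it: level and still, centred over the blue board, about 15 cm above the worktop - do not put it down or let go.

Things in the scene. Friction and masses are not known exactly. Their poses are not given: they have to be found in the camera images.
- tab (a point): Grip centre of the orange upright tab on one corner of the white top tray. The tab is a fin 10 mm thick (along the tray's y), 28 mm long (along x), 40 mm tall above the tray's rim; this point is 22 mm above the rim, 18 mm below the tab's top, 45 mm above the tray's underside and 70 mm from its centre toward -x. At first 69 mm above the worktop. Axes as the tray's.
- tray_centre (a point): Centre of the underside of the white top tray (136 mm square over the rim with cut corners, about 165 mm corner to corner, 23 mm high, about 0.12 kg). z is its upward normal; -x points along the diagonal to the corner with the tab, so its corners lie on its x and y axes. At first 24 mm above the worktop, sunk 15 mm into the grey tray.
- far_corner (a point): Point under the white tray's floor at the corner opposite the tab, 61 mm from its centre along its +x; the natural pivot while peeling (up to about 0.22 rad), at first 24 mm above the worktop.
- stack_centre (a point): Centre of the surface of the grey lower trays on which the white tray rests, 24 mm above the worktop; z up. They must stay where they are.
- top_tray: The white tray as a body; as tray_centre. It clings: rubber buds inside the grey tray rub on its two side corners (+y, -y; about 2.5 N drag each, gone once risen 10 mm), and a rib 88 mm from its centre on +x sits in a rubber clip (about 2 N, gone once risen 10 mm). Lifted level they can take the grey trays along; tilted up by the tab, the sides let go first.
- lower_trays: The dark grey lower trays, jammed together as one loose block (136 mm square over the rims, rim top 39 mm above the worktop, 0.5 kg); origin at the centre of the underside, on the worktop; same heading as the white tray at first.
- blue_board: Blue board, fixed, 220 x 190 x 16 mm, flat on the worktop; origin at the centre of its underside. The white tray is to be held over its centre.
- bottle_mid (a point): Bystander: centre of a small clear glass weighing bottle with a lid, 42 mm across, 58 mm high, standing between the stack and the board. Leave alone.
- dish_mid (a point): Bystander: centre of a petri dish, 60 mm across, 15 mm high. Leave alone.
- timer_mid (a point): Bystander: centre of a small white timer, 58 x 64 x 19 mm. Leave alone.
There are look-alikes about, which are no part of the job. There is more than one size of the top_tray; the job needs the smaller.

How it is judged:
By the outcome, as a careful person would: the job done as asked, in the order asked, and still so for the second after the job is handed in, while the arm keeps its last pose, push and grip.
It also fails if it takes over 48 s, if anything falls off the work surface, if the arm or the gripper's body presses on something with over 40 N, if the wrist force passes 120 N, or if a joint passes its speed limit or range.

## Working session

There is one attempt and no reset: what is moved stays moved. The work goes in short steps, Python scripts to look and compute and a tool call to move; the robot and the scene stay as the last step left them, time stands still between calls to the robot, and variables do not carry over. Pictures are saved under pics/ and viewed, about 8 in all and at most 12, crops included, and the job is handed in when it is done.

Besides the shell and the picture viewer there is one more tool, called as a command line: name --argument value ..., lists and objects as JSON in quotes. step_arm: Moves the arm, as the interface text tells. Its arguments: {"type":"object","properties":{"targets":{"type":"array","items":{"type":"number"}},"squeeze":{"type":"number"}},"required":["targets"]}

```bash
mkdir -p pics
cat > h.py <<'E'
import numpy as np, cv2
from cell import arm
from scipy.spatial.transform import Rotation as R
def ray(p,c):
    u,v=c[0]*640,c[1]*400
    V=np.array(p["view"]); d=V[:3,:3].T@np.array([(u-p["cx"])/p["fx"],(v-p["cy"])/p["fy"],1]); o=-V[:3,:3].T@V[:3,3]
    return o,d
def atz(p,c,z):
    o,d=ray(p,c); return o+d*(z-o[2])/d[2]
def proj(p,X):
    V=np.array(p["view"]); q=V[:3,:3]@np.array(X)+V[:3,3]
    return [p["fx"]*q[0]/q[2]+p["cx"],p["fy"]*q[1]/q[2]+p["cy"]]
def rot():
    q=arm.read_state()["ee_rot"]; return R.from_quat([q[1],q[2],q[3],q[0]])
E
python3 - <<'E'
from h import *
np.set_printoptions(precision=4,suppress=True)
Z=dict(tab=.069,tray_centre=.024,far_corner=.024,stack_centre=.024,blue_board=0,bottle_mid=.029,dish_mid=.0075,timer_mid=.0095)
for n in ("top","side"):
    p=arm.get_image(n); cv2.imwrite(f"pics/{n}0.png",p["frame"])
    for t,z in Z.items():
        for r in arm.place_of(p,t)[:3]:
            print(n,t,round(r["conf"],2),np.array(r["centre"])*[640,400],atz(p,r["centre"],z))
s=arm.read_state(); print(s["tcp_pos"],s["ee_rot"],rot().as_matrix(),s["time_s"],s["width"],arm.grip_point_offset)
E
```

```text
top tab 0.78 [197.12 225.08] [0.4919 0.4751 0.069 ]
top tab 0.64 [289.792 226.12 ] [0.4964 0.1881 0.069 ]
top tray_centre 0.98 [288.512 207.68 ] [0.5546 0.1981 0.024 ]
top tray_centre 0.63 [209.088 252.68 ] [0.4044 0.4472 0.024 ]
top far_corner 0.78 [280.896 185.68 ] [0.625  0.2251 0.024 ]
top far_corner 0.75 [209.408 280.88 ] [0.3158 0.4418 0.024 ]
top blue_board 0.78 [410.112 199.6  ] [ 0.5923 -0.1966  0.    ]
top bottle_mid 0.58 [355.2  227.88] [ 0.4958 -0.0167  0.029 ]
top dish_mid 0.67 [349.696 187.68 ] [0.6257 0.002  0.0075]
top timer_mid 0.66 [382.08 140.12] [ 0.7851 -0.101   0.0095]
side tab 0.78 [282.624 195.32 ] [0.4918 0.1566 0.069 ]
side tab 0.58 [268.672 162.   ] [0.4907 0.4566 0.069 ]
side tray_centre 0.9 [301.312 203.4  ] [0.5522 0.1866 0.024 ]
side tray_centre 0.86 [246.08 181.6 ] [0.4046 0.3988 0.024 ]
side tray_centre 0.29 [417.408 251.8  ] [ 0.7663 -0.1401  0.024 ]
side far_corner 0.97 [221.888 184.6  ] [0.3244 0.3883 0.024 ]
side far_corner 0.9 [319.104 198.52 ] [0.6132 0.2099 0.024 ]
side stack_centre 0.7 [316.672 199.52 ] [0.604  0.2042 0.024 ]
side blue_board 0.73 [360.384 284.52 ] [ 0.6027 -0.1992  0.    ]
side blue_board 0.27 [320.512 197.2  ] [0.6337 0.2708 0.    ]
side bottle_mid 0.88 [293.632 239.68 ] [ 0.4884 -0.0275  0.029 ]
side dish_mid 0.8 [347.904 239.68 ] [ 0.6317 -0.0224  0.0075]
side dish_mid 0.53 [360.  282.4] [ 0.6006 -0.2013  0.0075]
side timer_mid 0.83 [417.216 251.2  ] [ 0.7799 -0.1167  0.0095]
[0.1599 0.6041 0.2313] [ 0.5603 -0.4313  0.5604  0.4313] [[-0.0001 -0.9667  0.2559]
 [-0.0001  0.2559  0.9667]
 [-1.      0.     -0.0001]] 0.9 0.08510853235092115 0.0187
```

View pics/top0.png

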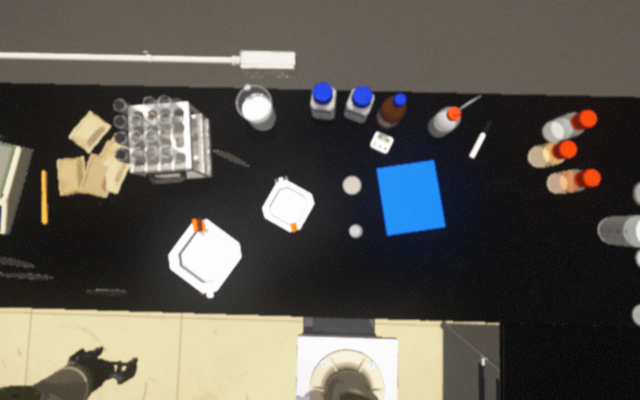

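View pics/side0.png

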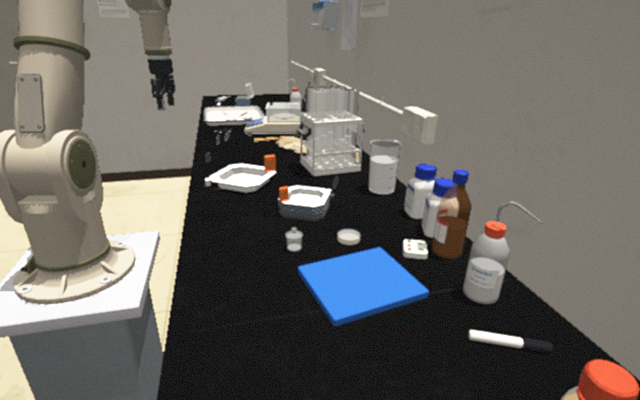

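The job's tray is the smaller one, at top (288,207) and side (305,200), with its orange tab at top (294,227) and side (283,193). The larger tray on the left is the look-alike. Next I refine the tab position by colour.

```bash
cat >> h.py <<'E'
def tri(a,b):
    (o1,d1),(o2,d2)=a,b
    t=np.linalg.lstsq(np.c_[d1,-d2],o2-o1,rcond=None)[0]
    x,y=o1+d1*t[0],o2+d2*t[1]; return (x+y)/2,np.linalg.norm(x-y)
def orange(p,guess,r=16):
    f=cv2.cvtColor(p["frame"],cv2.COLOR_BGR2HSV); m=cv2.inRange(f,(3,120,80),(20,255,255))
    k=np.zeros_like(m); cv2.circle(k,tuple(int(v) for v in guess),r,255,-1); m&=k
    ys,xs=np.nonzero(m); return [(xs.mean()+.5)/640,(ys.mean()+.5)/400],len(xs),(xs.min(),xs.max(),ys.min(),ys.max())
E
python3 - <<'E'
from h import *
np.set_printoptions(precision=4,suppress=True)
P={n:arm.get_image(n) for n in("top","side")}
c={}
for n,g in(("top",(294,227)),("side",(283,193))):
    c[n],k,bb=orange(P[n],g); print(n,np.array(c[n])*[640,400],k,bb,atz(P[n],c[n],.069),atz(P[n],c[n],.08))
print("tri",tri(ray(P["top"],c["top"]),ray(P["side"],c["side"])))
p=P["top"]
m=max(arm.masks_of(p,"top_tray"),key=lambda r:-abs(r["centre"][0]*640-288))
mm=m["mask"].astype(np.uint8); print(m["conf"],mm.sum())
# white rim mapped to z=.047 plane
g=cv2.inRange(p["frame"],(130,130,130),(255,255,255)); k=np.zeros_like(g); k[170:240,255:322]=1; g=g*k
for a in (mm*255,g):
    cs=max(cv2.findContours(a,cv2.RETR_EXTERNAL,cv2.CHAIN_APPROX_NONE)[0],key=cv2.contourArea)
    w=np.array([atz(p,[(x+.5)/640,(y+.5)/400],.047)[:2] for x,y in cs[:,0]])
    print(cv2.minAreaRect((w*1000).astype(np.float32)))
V=[]
for n,b in(("top",(240,160,336,250)),("side",(250,150,370,260))):
    x0,y0,x1,y1=b; V.append(cv2.resize(P[n]["frame"][y0:y1,x0:x1],(400,400*(y1-y0)//(x1-x0)),interpolation=cv2.INTER_CUBIC)[:360])
h=min(v.shape[0] for v in V); cv2.imwrite("pics/crop1.png",np.hstack([v[:h] for v in V]))
E
```

```text
top [294.1458 228.1458] 48 (np.int64(291), np.int64(296), np.int64(223), np.int64(232)) [0.4906 0.1744 0.069 ] [0.4908 0.1736 0.08  ]
side [283.6429 193.1984] 126 (np.int64(279), np.int64(288), np.int64(185), np.int64(200)) [0.4971 0.171  0.069 ] [0.4933 0.1459 0.08  ]
tri (array([0.494 , 0.1739, 0.0681]), np.float64(0.007049930367502683))
0.85 1786
((560.3126220703125, 197.48867797851562), (136.3643341064453, 137.24429321289062), 61.982486724853516)
((560.397216796875, 197.49038696289062), (142.9083709716797, 143.80355834960938), 61.82259750366211)
```

View pics/crop1.png

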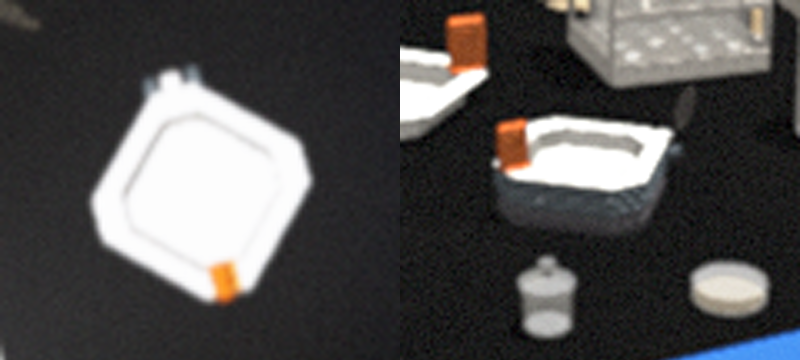

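The crop shows the tab at top (294,228) and the rib at the opposite corner. The colour, mask and triangulation results agree:
- **Tray:** centre about (0.560, 0.1975), heading about 17°.
- **Tab:** about (0.4935, 0.175).

Next is the move above the tab, with the jaws turned to 107°.

step_arm --targets '[0.09,-0.432,-0.329,-31.8,0,0,0,0.09,-0.432,-0.329,-31.8,0,0,0,0.09,-0.432,-0.329,-31.8,0,0,0,0.09,-0.432,-0.329,-31.8,0,0,0,0.09,-0.432,-0.329,-31.8,0,0,0,0.09,-0.432,-0.329,-31.8,0,0,0,0.09,-0.432,-0.329,-31.8,0,0,0,0.09,-0.432,-0.329,-31.8,0,0,0]' --squeeze 45

```text
time_s: 2.05
tcp_pos: [0.4624, 0.2152, 0.1501]
ee_rot: [-0.421, 0.568, -0.42, -0.568]
wrist_force: [0.7, 1.6, -0.1]
width: 0.0423
```

```bash
cat > g.py <<'E'
import sys
from h import *
# python g.py x y z heading(deg of tool z) [tilt deg] -> tool shift and turn
np.set_printoptions(precision=4,suppress=True)
a=[float(v) for v in sys.argv[1:]]; s=arm.read_state(); r=rot()
h,t=np.radians(a[3]),np.radians(a[4] if len(a)>4 else 0)
z=np.array([np.cos(h),np.sin(h),0]); x=np.array([0,0,-1.]); T=R.from_rotvec(z*t)*R.from_matrix(np.c_[x,np.cross(z,x),z])
print("shift",r.inv().apply(np.array(a[:3])-s["tcp_pos"]),"turn",(r.inv()*T).as_rotvec(degrees=True))
print(s["time_s"],"tcp",s["tcp_pos"],"F",s["wrist_force"],"w",s["width"],"heading",np.degrees(np.arctan2(*r.as_matrix()[1::-1,2])),"q",s["joints"])
E
python3 g.py .4935 .175 .14 107
```

```text
shift [ 0.0101 -0.018  -0.0475] turn [-0.0066  0.0233  0.0565]
2.05 tcp [0.4624 0.2152 0.1501] F [ 0.6579  1.6396 -0.1288] w 0.04230568815528792 heading 106.9933888681993 q [-0.7139  0.193   0.2449  1.8089 -0.0513  1.1448  1.4152]
```

step_arm --targets '[0.01,-0.018,-0.0475,0,0,0,0,0.01,-0.018,-0.0475,0,0,0,0,0.01,-0.018,-0.0475,0,0,0,0]'

```text
time_s: 2.42
tcp_pos: [0.4922, 0.177, 0.1399]
ee_rot: [0.421, -0.568, 0.421, 0.568]
wrist_force: [-0.3, 0.8, 0.1]
width: 0.0425
```

```bash
python3 g.py .4935 .175 .054 107
python3 - <<'E'
from h import *
P={n:arm.get_image(n) for n in("top","side")}
s=arm.read_state(); t=np.array(s["tcp_pos"])
V=[]
for n,b in(("top",(240,160,336,250)),("side",(230,120,330,220))):
    f=P[n]["frame"].copy()
    x0,y0,x1,y1=b; k=400/(x1-x0); v=cv2.resize(f[y0:y1,x0:x1],(400,int(k*(y1-y0))),interpolation=cv2.INTER_CUBIC)
    for X,c in((t,(0,255,0)),((.494,.175,.087),(255,255,0)),((.494,.175,.069),(255,0,255))):
        q=proj(P[n],X); cv2.circle(v,(int((q[0]-x0)*k),int((q[1]-y0)*k)),3,c,-1)
    V.append(v)
h=min(v.shape[0] for v in V); cv2.imwrite("pics/crop2.png",np.hstack([v[:h] for v in V]))
p=P["top"]; m=cv2.inRange(cv2.cvtColor(p["frame"],cv2.COLOR_BGR2HSV),(95,120,60),(125,255,255)); m[:150]=0;m[250:]=0
c=max(cv2.findContours(m,cv2.RETR_EXTERNAL,cv2.CHAIN_APPROX_NONE)[0],key=cv2.contourArea)
print("board",cv2.minAreaRect(np.array([1000*atz(p,[(x+.5)/640,(y+.5)/400],.016)[:2] for x,y in c[:,0]]).astype(np.float32)))
E
```

```text
shift [ 0.0859 -0.0007 -0.0024] turn [-0.0287  0.0239 -0.0164]
2.425 tcp [0.4922 0.177  0.1399] F [-0.3396  0.7622  0.0899] w 0.042474080717960196 heading 106.97128721946353 q [-0.6461  0.2324  0.2786  1.7887 -0.0706  1.1304  1.5225]
board ((597.6602783203125, -194.66323852539062), (232.69430541992188, 202.05804443359375), 9.626409530639648)
```

View pics/crop2.png

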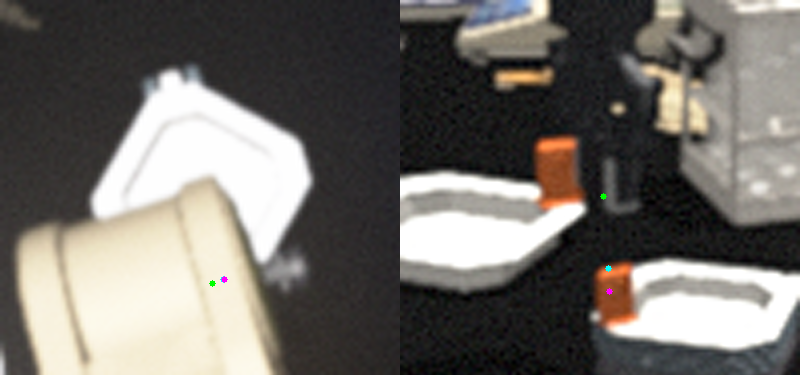

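The side view shows the fingers above the tab, which is at crop (616,294). I'll descend with a narrower opening.

step_arm --targets '[0.04,-0.001,-0.002,0,0,0,-0.3,0.06,-0.001,-0.002,0,0,0,-0.3,0.075,-0.001,-0.002,0,0,0,-0.35,0.086,-0.001,-0.002,0,0,0,-0.4,0.086,-0.001,-0.002,0,0,0,-0.5,0.086,-0.001,-0.002,0,0,0,-0.5]'

```text
time_s: 3.28
tcp_pos: [0.4945, 0.1752, 0.0546]
ee_rot: [-0.421, 0.569, -0.42, -0.568]
wrist_force: [0.8, 0.2, 0.5]
width: 0.0212
```

```bash
python3 g.py .4935 .175 .054 107
python3 - <<'E'
from h import *
p=arm.get_image("side"); V=np.array(p["view"]); print("cam",-V[:3,:3].T@V[:3,3])
x0,y0,x1,y1=255,145,335,225; v=cv2.resize(p["frame"][y0:y1,x0:x1],(640,600),interpolation=cv2.INTER_CUBIC)
v=cv2.convertScaleAbs(v,alpha=1.3,beta=40); cv2.imwrite("pics/crop3.png",v)
E
```

```text
shift [0.0006 0.001  0.0001] turn [-0.0221  0.0092  0.0629]
3.275 tcp [0.4945 0.1752 0.0546] F [0.772  0.2307 0.4796] w 0.021187237757062435 heading 106.97792392832191 q [-0.627   0.3363  0.2683  1.8714 -0.1081  0.9468  1.5573]
cam [ 0.34219846 -0.83368346  0.50860508]
```

View pics/crop3.png

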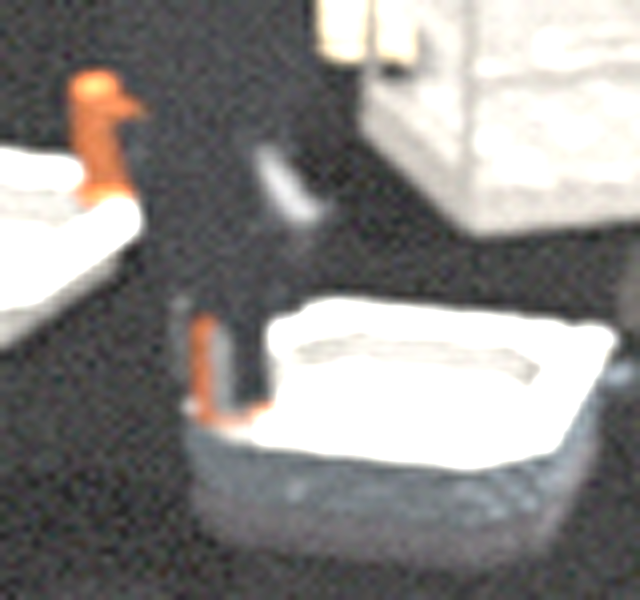

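The near finger, at crop (240,370), covers the tab and the far finger is behind it, so they straddle it. I'll close in small increments and watch for a one-sided contact.

step_arm --targets '[0,0,0,0,0,0,-0.6,0,0,0,0,0,0,-0.64]' --squeeze 20

```text
time_s: 3.58
tcp_pos: [0.4942, 0.1752, 0.0543]
ee_rot: [-0.421, 0.568, -0.42, -0.568]
wrist_force: [0.0, 1.3, 0.3]
width: 0.0152
```

step_arm --targets '[0,0,0,0,0,0,-0.68,0,0,0,0,0,0,-0.7]'

```text
time_s: 3.82
tcp_pos: [0.494, 0.1756, 0.0542]
ee_rot: [0.421, -0.568, 0.42, 0.569]
wrist_force: [-0.6, 2.8, 2.7]
width: 0.0129
```

step_arm --targets '[0,0,0,0,0,0,-0.73,0,0,0,0,0,0,-0.74]'

```text
time_s: 4.08
tcp_pos: [0.494, 0.1754, 0.0541]
ee_rot: [0.421, -0.568, 0.42, 0.568]
wrist_force: [-1.5, 3.7, 4.1]
width: 0.0113
```

The force on the tool is toward +y, so the +y finger touched first. I'll shift 1.5 mm that way before closing.

step_arm --targets '[0,0,0.0008,0,0,0,-0.72,0,0,0.0015,0,0,0,-0.72]'

```text
time_s: 4.32
tcp_pos: [0.4934, 0.1755, 0.0536]
ee_rot: [-0.421, 0.568, -0.421, -0.568]
wrist_force: [-0.7, 0.1, 0.1]
width: 0.0117
```

step_arm --targets '[0,0,0,0,0,0,-0.76,0,0,0,0,0,0,-0.8]'

```text
time_s: 4.58
tcp_pos: [0.4933, 0.1763, 0.0537]
ee_rot: [0.42, -0.568, 0.421, 0.568]
wrist_force: [-1.5, 0.7, -1.0]
width: 0.0097
```

Balanced. Now I grip at 45 N.

step_arm --targets '[0,0,0,0,0,0,-1,0,0,0,0,0,0,-1,0,0,0,0,0,0,-1]' --squeeze 45

```text
time_s: 4.95
tcp_pos: [0.4933, 0.1765, 0.0538]
ee_rot: [0.421, -0.568, 0.421, 0.568]
wrist_force: [-0.3, 1.3, -1.6]
width: 0.0096
```

```bash
cat > peel.py <<'E'
# rows for tilting about the far corner: python peel.py deg...  (relative to the present pose, tilt about tool z)
import sys
from h import *
s=arm.read_state(); r=rot(); t=np.array(s["tcp_pos"])
h=r.as_matrix()[:,2]; h[2]=0; h/=np.linalg.norm(h); ex=np.array([h[1],-h[0],0])
c=t-0.0; piv=np.array([0,0,.024])+ex*.131+np.array([t[0],t[1],0])
print("F",s["wrist_force"],s["wrist_torque"],"w",s["width"])
for d in map(float,sys.argv[1:]):
    Q=R.from_rotvec(h*np.radians(d)); print(d,np.round(r.inv().apply(piv+Q.apply(t-piv)-t),4),np.round((r.inv()*Q*r).as_rotvec(degrees=True),2))
E
python3 peel.py 1 2 3 4 5 6 7 8 9 10 11 12
```

```text
F [-0.2510528   1.32833682 -1.63071417] [0.30932735 0.26732398 0.23241003] w 0.009600248590743298
1.0 [-0.0023 -0.0005  0.    ] [ 0. -0.  1.]
2.0 [-0.0046 -0.0011  0.    ] [ 0. -0.  2.]
3.0 [-0.0068 -0.0017  0.    ] [ 0. -0.  3.]
4.0 [-0.0091 -0.0024  0.    ] [ 0. -0.  4.]
5.0 [-0.0113 -0.0031  0.    ] [ 0. -0.  5.]
6.0 [-0.0135 -0.0038  0.    ] [ 0. -0.  6.]
7.0 [-0.0157 -0.0046  0.    ] [ 0. -0.  7.]
8.0 [-0.0179 -0.0054  0.    ] [ 0. -0.  8.]
9.0 [-0.0201 -0.0063  0.    ] [ 0. -0.  9.]
10.0 [-0.0223 -0.0071  0.    ] [ 0. -0. 10.]
11.0 [-0.0245 -0.0081  0.    ] [ 0. -0. 11.]
12.0 [-0.0266 -0.009   0.    ] [ 0. -0. 12.]
```

step_arm --targets '[-0.0011,-0.0002,0,0,0,0.5,-1,-0.0023,-0.0005,0,0,0,1,-1,-0.0034,-0.0008,0,0,0,1.5,-1,-0.0046,-0.0011,0,0,0,2,-1,-0.0057,-0.0014,0,0,0,2.5,-1,-0.0068,-0.0017,0,0,0,3,-1,-0.008,-0.002,0,0,0,3.5,-1,-0.0091,-0.0024,0,0,0,4,-1]'

```text
time_s: 5.95
tcp_pos: [0.4958, 0.1771, 0.0631]
ee_rot: [0.4, -0.553, 0.441, 0.583]
wrist_force: [-1.8, 0.8, -2.4]
width: 0.0094
```

```bash
cat > look.py <<'E'
import sys
from h import *
n=sys.argv[1]; V=[]
for c,b in(("top",(240,160,336,256)),("side",(250,130,346,226))):
    p=arm.get_image(c); x0,y0,x1,y1=b; V.append(cv2.resize(p["frame"][y0:y1,x0:x1],(400,400),interpolation=cv2.INTER_CUBIC))
cv2.imwrite(f"pics/{n}.png",cv2.convertScaleAbs(np.hstack(V),alpha=1.2,beta=40))
s=arm.read_state(); print(s["tcp_pos"],s["wrist_force"],s["wrist_torque"],s["width"],rot().as_matrix()[:,0])
E
python3 look.py p1
```

```text
[0.49585958 0.17701537 0.0630506 ] [-2.04044005  0.54237165 -2.40533029] [0.25077481 0.29345575 0.16827886] 0.009580282551567475 [-0.06735117 -0.02067741 -0.99751505]
```

View pics/p1.png

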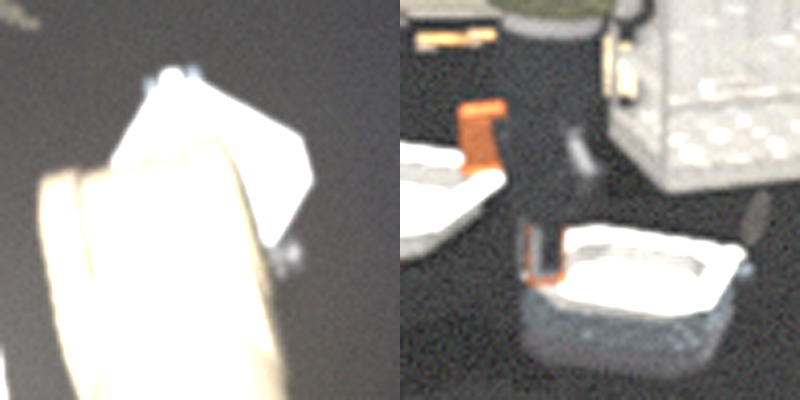

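The tab corner at crop (545,280) is rising with the tool, and the grey trays haven't moved. I'll continue the tilt about the same pivot.

```bash
sed -i 's/^c=t-0.0.*/piv=np.array([.6185,.2148,.024])/' peel.py; python3 peel.py 1 2 3 4 5 6 7 7.5
```

```text
F [-2.04044005  0.54237165 -2.40533029] [0.25077481 0.29345575 0.16827886] w 0.009580282551567475
1.0 [-0.0023 -0.0005 -0.    ] [-0.  0.  1.]
2.0 [-0.0045 -0.0011 -0.    ] [-0.  0.  2.]
3.0 [-0.0068 -0.0017 -0.    ] [-0.  0.  3.]
4.0 [-0.009  -0.0024 -0.    ] [-0.  0.  4.]
5.0 [-0.0113 -0.0031 -0.    ] [-0.  0.  5.]
6.0 [-0.0135 -0.0038 -0.    ] [-0.  0.  6.]
7.0 [-0.0157 -0.0046 -0.    ] [-0.  0.  7.]
7.5 [-0.0168 -0.005  -0.    ] [-0.   0.   7.5]
```

step_arm --targets '[-0.0011,-0.0002,0,0,0,0.5,-1,-0.0023,-0.0005,0,0,0,1,-1,-0.0034,-0.0008,0,0,0,1.5,-1,-0.0046,-0.0011,0,0,0,2,-1,-0.0057,-0.0014,0,0,0,2.5,-1,-0.0068,-0.0017,0,0,0,3,-1,-0.008,-0.002,0,0,0,3.5,-1,-0.0091,-0.0024,0,0,0,4,-1]'

```text
time_s: 7.05
tcp_pos: [0.4984, 0.1776, 0.0721]
ee_rot: [0.38, -0.537, 0.46, 0.596]
wrist_force: [-3.9, -0.9, 3.2]
width: 0.009
```

step_arm --targets '[-0.0011,-0.0002,0,0,0,0.5,-1,-0.0023,-0.0005,0,0,0,1,-1,-0.0034,-0.0008,0,0,0,1.5,-1,-0.0046,-0.0011,0,0,0,2,-1,-0.0057,-0.0014,0,0,0,2.5,-1,-0.0068,-0.0017,0,0,0,3,-1,-0.0074,-0.0019,0,0,0,3.3,-1,-0.0074,-0.0019,0,0,0,3.3,-1]'

```text
time_s: 8.05
tcp_pos: [0.5012, 0.1788, 0.0793]
ee_rot: [0.362, -0.524, 0.475, 0.607]
wrist_force: [-6.6, -1.4, 5.3]
width: 0.0096
```

```bash
python3 look.py p2
```

```text
[0.5011627  0.17875775 0.07936316] [-6.32877149 -1.0769459   5.43501342] [-0.12049528  0.78140166  0.09341518] 0.009484118726970758 [-0.18843396 -0.0573539  -0.9804097 ]
```

View pics/p2.png

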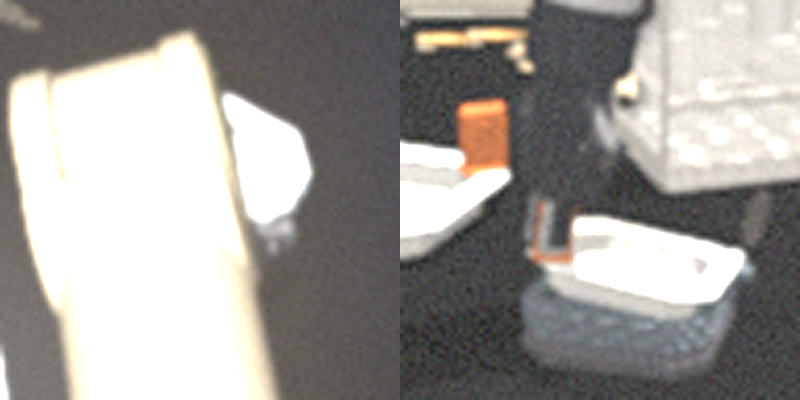

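The tray is tilted about 11.5° (tab up about 26 mm), with the far corner still in the stack and the grey trays unmoved. Now a slow lift at constant tilt, easing off the forward push.

step_arm --targets '[-0.0008,0.0009,0,0,0,0,-1,-0.0017,0.0019,0,0,0,0,-1,-0.0025,0.0025,0,0,0,0,-1,-0.0035,0.0027,0,0,0,0,-1,-0.005,0.003,0,0,0,0,-1,-0.0065,0.0033,0,0,0,0,-1,-0.008,0.0036,0,0,0,0,-1,-0.0095,0.0039,0,0,0,0,-1]'

```text
time_s: 9.15
tcp_pos: [0.4995, 0.1782, 0.0892]
ee_rot: [0.363, -0.524, 0.475, 0.607]
wrist_force: [0.3, -0.2, -3.5]
width: 0.0097
```

step_arm --targets '[-0.001,0.0002,0,0,0,0,-1,-0.002,0.0004,0,0,0,0,-1,-0.003,0.0006,0,0,0,0,-1,-0.0045,0.0009,0,0,0,0,-1,-0.006,0.0012,0,0,0,0,-1,-0.008,0.0016,0,0,0,0,-1,-0.01,0.002,0,0,0,0,-1,-0.012,0.0024,0,0,0,0,-1]'

```text
time_s: 10.15
tcp_pos: [0.4996, 0.1782, 0.1014]
ee_rot: [0.363, -0.524, 0.475, 0.607]
wrist_force: [-0.3, -0.6, -1.3]
width: 0.0091
```

```bash
python3 look.py p3
```

```text
[0.49976473 0.17828566 0.10158815] [ 0.07415994  0.09771947 -0.36632177] [ 0.03878535 -0.17889657  0.0257637 ] 0.009440308386391452 [-0.18709004 -0.05708927 -0.98068248]
```

View pics/p3.png

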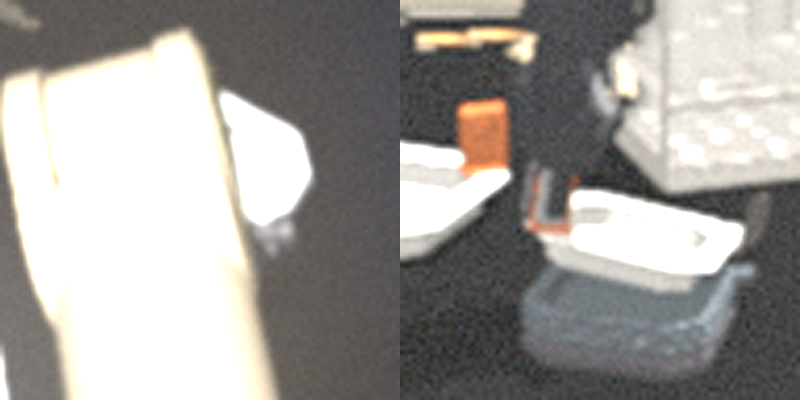

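It's free: the grey trays stay at the same place and the wrist reads only the tray's weight. Photo count is 8 (3 full, 5 crops). Now I raise and level it.

```bash
python3 g.py .4935 .1765 .185 107
```

```text
shift [-0.0805  0.0227  0.0001] turn [ -0.0239   0.0037 -11.2802]
10.25 tcp [0.4998 0.1783 0.1016] F [ 0.0742  0.0977 -0.3663] w 0.009440308386391452 heading 106.97584683054268 q [-0.5985  0.4382  0.2724  1.6276 -0.1279  1.2903  1.5754]
```

step_arm --targets '[-0.01,0.002,0,0,0,0,-1,-0.02,0.004,0,0,0,0,-1,-0.03,0.006,0,0,0,-1.5,-1,-0.04,0.009,0,0,0,-3.5,-1,-0.05,0.013,0,0,0,-5.5,-1,-0.06,0.016,0,0,0,-7.5,-1,-0.071,0.02,0,0,0,-9.5,-1,-0.08,0.0227,0,0,0,-11.3,-1]'

```text
time_s: 11.25
tcp_pos: [0.4933, 0.1763, 0.1854]
ee_rot: [-0.422, 0.569, -0.42, -0.568]
wrist_force: [0.6, 0.1, -1.8]
width: 0.0091
```

```bash
python3 g.py .5305 -.217 .180 107; python3 g.py .5305 -.217 .180 72
```

```text
shift [ 0.005   0.0792 -0.387 ] turn [-0.034   0.0236  0.1715]
11.25 tcp [0.4933 0.1763 0.1854] F [ 0.6219  0.0851 -1.8342] w 0.009123938597767996 heading 106.96604822860404 q [-0.6492  0.1912  0.2811  1.7302 -0.0563  1.225   1.5128]
shift [ 0.005   0.0792 -0.387 ] turn [34.966   0.0753  0.1589]
11.25 tcp [0.4933 0.1763 0.1854] F [ 0.6219  0.0851 -1.8342] w 0.009123938597767996 heading 106.96604822860404 q [-0.6492  0.1912  0.2811  1.7302 -0.0563  1.225   1.5128]
```

step_arm --targets '[0,0.002,-0.01,0,0,0,-1,0,0.006,-0.03,0,0,0,-1,0,0.011,-0.055,0,0,0,-1,0,0.017,-0.083,0,0,0,-1,0,0.023,-0.111,0,0,0,-1,0,0.028,-0.139,0,0,0,-1,0,0.034,-0.167,0,0,0,-1,0,0.04,-0.195,0,0,0,-1]'

```text
time_s: 12.25
tcp_pos: [0.5117, -0.0237, 0.1837]
ee_rot: [0.421, -0.568, 0.421, 0.568]
wrist_force: [-0.2, 0.3, -1.6]
width: 0.0096
```

step_arm --targets '[0,0.006,-0.028,0,0,0,-1,0,0.011,-0.056,0,0,0,-1,0.001,0.017,-0.084,0,0,0,-1,0.002,0.023,-0.111,0,0,0,-1,0.003,0.028,-0.137,0,0,0,-1,0.004,0.033,-0.16,0,0,0,-1,0.005,0.037,-0.179,0,0,0,-1,0.005,0.039,-0.19,0,0,0,-1]'

```text
time_s: 13.25
tcp_pos: [0.5294, -0.2169, 0.1787]
ee_rot: [0.421, -0.568, 0.422, 0.568]
wrist_force: [0.2, 0.2, -0.6]
width: 0.0095
```

```bash
python3 g.py .5305 -.217 .180 107
python3 - <<'E'
from h import *
np.set_printoptions(precision=4,suppress=True)
P={n:arm.get_image(n) for n in("top","side")}
for n,p in P.items():
    cv2.imwrite(f"pics/end_{n}.png",p["frame"])
    for t,z in(("tray_centre",.15),("far_corner",.15),("tab",.195),("blue_board",0),("bottle_mid",.029),("dish_mid",.0075),("timer_mid",.0095),("stack_centre",.024)):
        for r in arm.place_of(p,t)[:2]: print(n,t,round(r["conf"],2),np.array(r["centre"])*[640,400],atz(p,r["centre"],z))
f=[P["top"]["frame"][100:280,220:470],P["side"]["frame"][100:340,240:460]]
a=cv2.resize(f[0],(420,302)); b=cv2.resize(f[1],(380,415)); o=np.zeros((415,800,3),np.uint8); o[:302,:420]=a;o[:,420:]=b
cv2.imwrite("pics/end.png",cv2.convertScaleAbs(o,alpha=1.1,beta=20))
E
```

```text
shift [-0.0013 -0.001  -0.0005] turn [-0.1395 -0.0047 -0.0879]
13.25 tcp [ 0.5294 -0.2169  0.1787] F [ 0.1882  0.1516 -0.5581] w 0.009461949001281738 heading 106.86046676859665 q [-0.1008  0.3271  0.5455  1.6188 -0.1757  1.2464  2.3426]
top tray_centre 0.95 [207.296 255.92 ] [0.4064 0.4143 0.15  ]
top tray_centre 0.69 [423.872 195.8  ] [ 0.5948 -0.2024  0.15  ]
top far_corner 0.82 [413.376 169.8  ] [ 0.6695 -0.1717  0.15  ]
top far_corner 0.72 [210.88 277.48] [0.3459 0.401  0.15  ]
top tab 0.98 [431.872 217.4  ] [ 0.5326 -0.2129  0.195 ]
top tab 0.72 [289.472 202.48 ] [0.5634 0.1798 0.195 ]
top blue_board 0.76 [412.224 200.48 ] [ 0.5896 -0.2035  0.    ]
top bottle_mid 0.51 [355.072 228.52 ] [ 0.4938 -0.0164  0.029 ]
top dish_mid 0.51 [347.712 187.68 ] [0.6255 0.0085 0.0075]
top dish_mid 0.5 [433.472 216.92 ] [ 0.5376 -0.2708  0.0075]
top timer_mid 0.82 [381.632 141.4  ] [ 0.7808 -0.0996  0.0095]
top timer_mid 0.57 [347.392 188.6  ] [0.6223 0.0096 0.0095]
top stack_centre 0.57 [285.824 207.4  ] [0.5553 0.2068 0.024 ]
side tray_centre 0.85 [247.808 184.8  ] [0.3909 0.056  0.15  ]
side tray_centre 0.83 [364.48 225.4 ] [ 0.599  -0.2071  0.15  ]
side far_corner 0.83 [381.376 216.92 ] [ 0.6466 -0.1796  0.15  ]
side far_corner 0.71 [223.104 185.2  ] [0.3319 0.066  0.15  ]
side tab 0.83 [266.688 163.2  ] [0.4421 0.0785 0.195 ]
side tab 0.73 [334.016 211.8  ] [ 0.5299 -0.2227  0.195 ]
side bottle_mid 0.79 [293.504 238.8  ] [ 0.4888 -0.0233  0.029 ]
side dish_mid 0.5 [348.928 238.6  ] [ 0.636  -0.0177  0.0075]
side timer_mid 0.78 [416.384 250.32 ] [ 0.7798 -0.1125  0.0095]
side stack_centre 0.85 [304.128 200.88 ] [0.5643 0.2026 0.024 ]
side stack_centre 0.69 [293.184 240.72 ] [ 0.4879 -0.0239  0.024 ]
```

View pics/end.png

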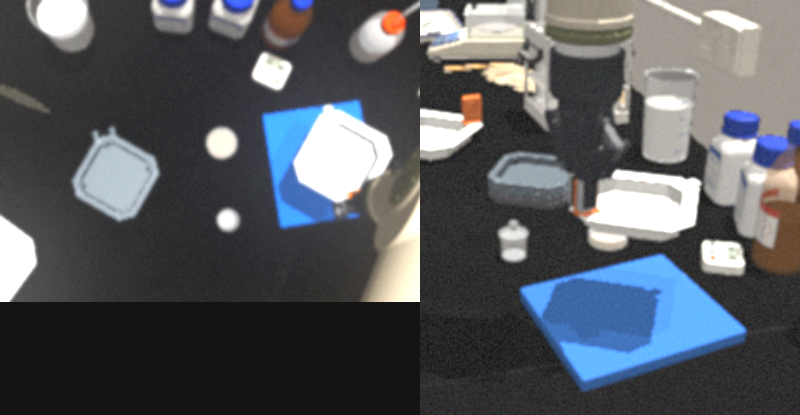

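The tray is held over the board, at crop top (343,155). The grey trays, bottle, dish and timer all look in place. I'll check level and centring with a model fit, then finish the position.

Run:
```python
from h import *
from scipy.optimize import minimize
np.set_printoptions(precision=4,suppress=True)
P={n:arm.get_image(n) for n in("top","side")}
s=arm.read_state(); print(s["tcp_pos"],s["joint_vel"])
h=np.radians(16.9); ex=np.array([np.cos(h),np.sin(h),0]); ey=np.array([-np.sin(h),np.cos(h),0]); tcp=np.array(s["tcp_pos"])
def pts(k,z): # octagon, scaled
    a,b=.0825*k,.0137*k; return [(x,y,z) for x,y in((a,b),(b,a),(-b,a),(-a,b),(-a,-b),(-b,-a),(b,-a),(a,-b))]
M=np.array(pts(1,.023)+pts(1,.019)+pts(.78,0))
M0=M-np.array([-.07,0,.045])
T=np.array([0,0,.0])+tcp+[0,0,-.0298+.045]   # tab grip point
B=R.from_matrix(np.c_[ex,ey,[0,0,1]])
W={}
for n,p in P.items():
    c=[r for r in arm.masks_of(p,"top_tray") if abs(r["centre"][0]*640-(424 if n=="top" else 364))<25]
    f=c[0]["mask"]; W[n]=f; print(n,c[0]["conf"],f.sum())
def iou(n,pitch,roll,d):
    X=T+d+(B*R.from_euler("yx",[pitch,roll],degrees=True)).apply(M0)
    q=np.array([proj(P[n],x) for x in X]); S=4
    hull=cv2.convexHull((q*S).astype(np.float32)).astype(np.int32)
    m=np.zeros((400*S,640*S),np.uint8); cv2.fillConvexPoly(m,hull,1)
    m=cv2.resize(m.astype(np.float32),(640,400),interpolation=cv2.INTER_AREA)
    w=W[n]; return np.minimum(m,w).sum()/np.maximum(m,w).sum()
for n in("side","top"):
  for fixed in (-8,-6,-4,-2,0,2,4,6,8):
    r=minimize(lambda v:-iou(n,fixed,v[2],[v[0]*.01,v[1]*.01,0]),[0,0,0],method="Nelder-Mead",options=dict(maxfev=90,initial_simplex=[[0,0,0],[.5,0,0],[0,.5,0],[0,0,3]]))
    print(n,"pitch",fixed,"iou",round(-r.fun,3),"d mm",r.x[:2]*10,"roll",round(r.x[2],1))
p=P["top"]
g=cv2.inRange(p["frame"],(130,130,130),(255,255,255)); k=np.zeros_like(g);k[150:235,385:462]=1
f=W["top"].astype(np.uint8)
cs=max(cv2.findContours(f,cv2.RETR_EXTERNAL,cv2.CHAIN_APPROX_NONE)[0],key=cv2.contourArea)
print(cv2.minAreaRect(np.array([1000*atz(p,[(x+.5)/640,(y+.5)/400],.172)[:2] for x,y in cs[:,0]]).astype(np.float32)))
```

```text
[ 0.5302 -0.215   0.1792] [ 0.0001  0.0009  0.0004 -0.0023 -0.0009 -0.0007  0.0003]
top 0.71 2041
side 0.68 2008
side pitch -8 iou 0.787 d mm [  2.9813 -19.8195] roll -10.1
side pitch -6 iou 0.803 d mm [  5.7286 -16.2534] roll -9.0
side pitch -4 iou 0.819 d mm [  4.7909 -14.093 ] roll -7.5
side pitch -2 iou 0.833 d mm [ 3.6999 -7.8141] roll -5.5
side pitch 0 iou 0.845 d mm [ 6.2179 -3.4671] roll -4.1
side pitch 2 iou 0.84 d mm [8.3312 1.6911] roll -1.3
side pitch 4 iou 0.814 d mm [10.6038  5.8099] roll -1.6
side pitch 6 iou 0.792 d mm [13.0933  8.296 ] roll 1.1
side pitch 8 iou 0.767 d mm [18.1329 12.2684] roll 3.1
top pitch -8 iou 0.899 d mm [-0.4997 -0.8231] roll 8.5
top pitch -6 iou 0.898 d mm [-0.0151 -1.8454] roll 8.6
top pitch -4 iou 0.897 d mm [ 0.9223 -2.5395] roll 7.7
top pitch -2 iou 0.891 d mm [ 0.8749 -1.2792] roll 4.2
top pitch 0 iou 0.893 d mm [ 3.214  -3.0446] roll 5.8
top pitch 2 iou 0.888 d mm [ 3.6863 -2.1396] roll 3.2
top pitch 4 iou 0.885 d mm [ 5.0916 -1.1841] roll 1.2
top pitch 6 iou 0.882 d mm [ 5.8994 -0.8457] roll -0.2
top pitch 8 iou 0.881 d mm [ 7.1327 -0.3243] roll -1.8
((599.0377807617188, -194.71664428710938), (134.1029510498047, 138.4790496826172), 60.79730987548828)
```

Centring agrees: tray (599, −195) mm against board (598, −195) mm. The pitch fit peaks at 0–1°. One overlay picture to confirm level.

Run:
```python
from h import *
p=arm.get_image("side"); s=arm.read_state(); tcp=np.array(s["tcp_pos"])
h=np.radians(16.9); B=R.from_matrix(np.c_[[np.cos(h),np.sin(h),0],[-np.sin(h),np.cos(h),0],[0,0,1]])
a,b=.0825,.0137
O=np.array([(x,y,.023) for x,y in((a,b),(b,a),(-b,a),(-a,b),(-a,-b),(-b,-a),(b,-a),(a,-b))])-[-.07,0,.045]
x0,y0=320,180; k=8; im=cv2.resize(p["frame"][y0:y0+70,x0:x0+95],None,fx=k,fy=k,interpolation=cv2.INTER_CUBIC)
for pit,c in((-4,(255,0,0)),(0,(0,255,0)),(4,(0,0,255))):
    X=tcp+[.006,0,.0152]+(B*R.from_euler("y",pit,degrees=True)).apply(O)
    q=np.array([proj(p,x) for x in X]); cv2.polylines(im,[((q-[x0,y0])*k).astype(np.int32)],True,c,1)
cv2.imwrite("pics/ov.png",im); print(s["tcp_pos"],s["time_s"],rot().as_matrix()[:,0])
```

```text
[ 0.53019022 -0.21498822  0.17921889] 14.4 [-3.10516313e-05 -6.18593442e-05 -9.99999998e-01]
```

View pics/ov.png

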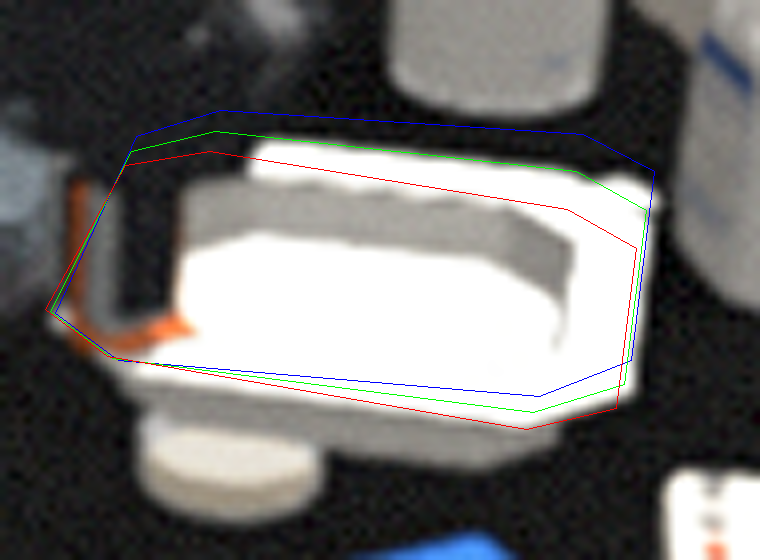

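The overlay shows the level model (green) following the rim edges, from (250,145)–(560,170) at the back to (120,365)–(540,412) at the front. The tray is level to about 1° and still, so I'm handing in.

```bash
python3 -c "
from h import *
s=arm.read_state();print(s['time_s'],s['width'],s['wrist_force']);print(arm.hand_in())"
```

```text
14.4 0.009232918652850187 [-0.73076082  0.02138731 -1.16715037]
the job is handed in; nothing more can be done
None
```

I gripped the smaller white tray's orange tab at 45 N and peeled it about 11.5° around the far corner, which raised the tab about 26 mm. I then lifted it clear and handed in at 14.4 s, still holding it level over the blue board.

**Last checks:**
- **Centring:** the tray is at about (599, −195) mm and the board centre at (598, −195) mm.
- **Height and level:** the underside is about 149 mm above the worktop, and the tray is level to about 1°.
- **Stillness and grip:** the joints were at rest, and the wrist read 1.2 N down, which is just the tray's weight.
- **Other things:** the grey trays, bottle, dish and timer looked in place in both views.

**Disagreements:**
- The side camera sat about 5–7 mm off the top camera, so I relied on the top view for centring.
- The whole-tray mask fits were poor at telling tilt: the top view barely distinguished it, and the side view peaked around 0–2°. The 1° level figure comes from overlaying a level outline on the side picture.
- While closing, one finger touched the tab first and pushed at about 4 N. At the end of the peel I was also pushing the far corner into the stack with up to about 8 N. I eased off both times, and the grey trays showed no visible movement.

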